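Free the empty sauce cartridge from a ratchet dispenser

TASK

The sauce cartridge in the ratchet dispenser is empty and must come out. Lift the pawl up out of the rod's teeth and leave it up, then pull the toothed rod back to its stop by its handle, and then take the cartridge out of its cradle and lay it down gently, on its side, inside the empty foil tray; do not drop it. Leave the other things on the table where they are.

Things in the scene. Friction and masses are not known exactly. Their poses are not given: they have to be found in the camera images.
- stand: Steel and aluminium dispenser stand, fixed. Origin on the table under it; x runs along the rod towards the nozzle, z up. Base plate 300 x 110 mm, 12 mm high, x = -80 to 220 mm. Rod and cartridge share an axis at y = 0, height 70 mm. The rod's guide (two cheeks, 30 mm wide, 92 mm high) spans x = -30 to 22 mm; ears for the pawl's hinge on it rise to 118 mm.
- cradle (a point): Point on the stand's axis (height 70 mm, x = 126 mm) midway between the two V cradles, which are 12 mm long, at x = 80 and 172 mm and open above. Between them the cartridge's sides are free down to the base plate. Once the plunger is out of it, the cartridge lifts straight up.
- nozzle_slot (a point): Point on the stand's axis in its end plate (x = 204 mm, 8 mm thick, 70 mm wide, 90 mm high), whose U slot, 26 mm wide and open at the top, lets the nozzle through.
- pawl_hinge (a point): Point on the pawl's hinge line, which runs along the stand's y: at x = -20 mm, height 105 mm on the stand.
- pawl (a joint): Lift angle of the dark steel pawl (rad): 0 = down with its tooth in the rack, the rod is then locked against pulling back; clear of the teeth from 0.3; 0.8 = stop, fully up. It is hinged at pawl_hinge and its free end points towards the nozzle and swings up. The hinge is stiff (friction about 0.09 N m): the pawl stays where it is put.
- pawl_tab (a point): Top centre of the pawl's upright lift tab, at 60 mm towards the nozzle and 46 mm above the hinge when the pawl is down (height 151 mm). The tab is 20 mm long (stand x), 12 mm thick (stand y) and 40 mm high, with free space on both sides; it turns with the pawl.
- rod (a joint): How far the toothed steel rod is pulled back (m), along the stand's -x: 0 = in, its 39 mm plunger disc stands 70 mm deep in the cartridge; out of the cartridge from 0.072; 0.09 = fully back, at its stop. Friction about 2.5 N, it stays where it is left. With the pawl down it gives only a few mm.
- rod_handle (a point): Top centre of the rod's black upright handle plate, height 135 mm. The plate is 14 mm thick (stand x), 44 mm wide (stand y), 85 mm high (50 to 135 mm above the table); the rod, 10 mm wide, joins it with its teeth up to 81 mm high. It stands 130 mm behind the stand's origin when the rod is in, and moves with the rod.
- cartridge: Loose white plastic cartridge tube with a paper band: 52 mm outside diameter, 130 mm long, open at its rear end (46 mm bore), with a 40 mm tapered nozzle (22 to 16 mm diameter) at the front; about 130 g. Origin on the tube's axis at mid length; its x axis points along the tube to the nozzle. In the dispenser the origin lies at about x = 126 mm of the stand.
- tray: Empty rectangular foil tray, fixed, outside 250 mm (its x) by 180 mm (its y), 45 mm high (rim flange 270 x 204 mm), walls and floor 4 mm thick. Origin on the table under its centre. A cartridge lying in it has its origin 30 mm above the table.
- ketchup: Bystander: red squeeze bottle, 60 mm diameter, 170 mm high; origin under its base.
- mustard: Bystander: yellow squeeze bottle, 60 mm diameter, 170 mm high; origin under its base.
- jar: Bystander: amber glass jar, 72 mm diameter, 85 mm high; origin under its base.
- can: Bystander: drink can, 66 mm diameter, 115 mm high; origin under its base.
- cup: Bystander: paper cup, 84 mm diameter, 95 mm high; origin under its base.
- snack_box: Bystander: cardboard box 70 x 150 x 45 mm; origin under its base.
- turner: Bystander: kitchen turner lying on the table; origin near its middle.
Mind the look-alikes: they are no part of the job. Leave any orange look-alike of the cartridge alone.

How it is judged:
On the way, in this order (a step that is already met when the one before it is completed fails the run):
1. the pawl is lifted clear of the teeth while the rod is still in (value of joint pawl above 0.4 rad and value of joint rod below 0.012 m), for 0.2 s.
2. the rod is pulled back to its stop while the pawl stays up and the cartridge still lies in the cradle (value of joint rod above 0.08 m and value of joint pawl above 0.4 rad and distance between cartridge and stand below 0.19 m and z of cartridge in the frame of stand below 0.085 m), for 0.2 s.
3. the cartridge is lifted out of the cradle (z of cartridge in the frame of stand above 0.12 m), for 0.1 s.
At the end, for the whole second after the job is handed in: The pawl is up (beyond 0.4 rad), the rod is drawn back by more than 80 mm, and the cartridge lies at rest on its side on the tray's floor, wholly inside its walls (origin lower than 40 mm, axis within 0.22 rad of level) (value of joint pawl above 0.4 rad and value of joint rod above 0.08 m and x of cartridge in the frame of tray between -0.095 and 0.095 m and y of cartridge in the frame of tray between -0.062 and 0.062 m and height (world z) of cartridge below 0.04 m and angle between cartridge's own x axis and vertical between 1.35 and 1.79 rad and linear speed of cartridge below 0.02 m/s); the robot touches nothing.
It fails at once if the cartridge is dropped or thrown (moving faster than 0.6 m/s with no finger on it) (linear speed of cartridge above 0.6 m/s and contact force between the fingers and cartridge below 0.05 N).
It fails at once if a bystander is moved by more than 30 mm (distance of any of ketchup, mustard, jar, can, cup, snack_box, turner from where it was at the start of the episode above 0.03 m).
It also fails if it takes over 72 s, if anything falls off the work surface, if the arm or the gripper's body presses on something with over 40 N, if the wrist force passes 120 N, or if a joint passes its speed limit or range.

ROBOT

A 6-joint arm with a two-finger parallel gripper is mounted at the origin on the work surface. World frame = base frame: x ahead of the robot, y to its left, z up, the work surface at z = 0. Lengths are in m, angles in rad, forces in N, time in s.
With the tool pointing down it reaches from about 0.35 to 0.975 m from the base axis. Payload 4.9 kg.
Tool frame: the origin (TCP) lies on the mounting face of the last link; the fingertips stand 173 mm ahead of it and the grasp point (between the pads) lies 155 mm ahead of it; z points along the fingers, y is the line along which they close (so a half turn about z gives the same grasp; the last joint's range is limited). The gripper opens to 85 mm and grips with 20 to 120 N. Pads are 22 mm wide; open, the fingers measure 114 mm over their backs; the gripper's body (76 mm by 85 mm) begins 54 mm behind the grasp point. The pads swing forward as they close: fully open they stand 13 mm farther back than shut.
Start: joints at [-1.26, 0.053, 1.613, -0, 1.476, -0.119], TCP at [0.26, -0.568, 0.405] pointing down, gripper open.
Joint ranges: [-3.01, 3.01], [-1.01, 2.22], [0.06, 2.58], [-1.02, 4.17], [0.09, 2.62], [-3.14, 3.14]. Speed limits (rad/s): [2.57, 2.57, 3.14, 3.14, 3.14, 3.14].

INTERFACE

Orientations are given as a rotation vector (axis times angle).
In Python, from station import monitor, eyes, finish_job gives the robot as it stands. The module is installed in compiled form; this text tells all that it offers.
- The arm moves only by the tool step_arm, never from a script. Its argument "commands" is a list of rows, each a list of 3 entries, a list of its own where there are three numbers: the opening in per cent of the stroke, from 0 (shut) to 100 (fully open), then the shift along the tool's x, y, z in mm, then the turn about the tool's z in degrees. In form: [[hand, [x, y, z], yaw], ...]. A call has 1 to 12 rows; each row is the pose to reach, as a shift and turn from the pose commanded when the call began, along the tool's axes at that moment; what a row does not reach only later rows make up. A row lasts 1/8 s, in which the tool goes at most 62.5 mm and 10.7 degrees, less where a joint would pass 70% of its speed; a pose out of reach is approached as far as the arm can. A call with a gripper value outside its range is refused whole. The fingers move at their own pace and stop on an object; "squeeze" is the grip in N (left out, the last holds). Time passes only in rows, so rows that repeat a pose let the fingers close. It gives the time, the measured TCP pose, the force, the opening and the grip force at its end, in the units of the state.
- monitor.get_obs(): the state, without advancing time (a new reading comes with each control period).
- eyes.get_image(name): name is "side" or "top" or "wrist"; returns the picture (400x640x3 uint8, red, green, blue); there is no depth.
- eyes.camera_info(name): a dict with "camera_matrix" (3x3 intrinsics, pixels), "extrinsics" (4x4, takes a point from camera to world coordinates). Camera axes: x right, y down, z forward; pixel columns grow to the right and rows downward; lengths in m; the calibration is good to about 2 mm. The wrist camera is an equidistant fisheye: a pixel r from the principal point sees the ray r / f radians off the axis. A picture is of the moment at which its call begins: read the wrist's pose just before it. camera_info takes no time and is no camera call; for the wrist camera it gives the pose at the moment of the call.
- finish_job(): hands the job in; it is judged then, once.
The state is a dict: "t": time; "q": joint angles; "dq": joint speeds; "effort": joint torques, N m; "tool_pos": TCP position; "tool_rot": TCP orientation; "contact_force": force on the tool from outside, world axes, zero at the start; "wrist_torque": the same for the moment, N m; "opening": finger opening in m; "grip_force": force on a finger pad.
Only numpy, scipy, OpenCV 4.12 (cv2) and the standard library are available. Lean on these libraries where they do the work, as an engineer would, in place of code of your own. Each camera call takes 0.05 s, during which the arm holds its last target. There are 200 camera calls.

## Working session

There is one attempt and no reset: what is moved stays moved. The work goes in short steps, Python scripts to look and compute and a tool call to move; the robot and the scene stay as the last step left them, time stands still between calls to the robot, and variables do not carry over. Pictures are saved under pics/ and viewed, at most 13 in all, crops included, and the job is handed in when it is done.

Besides the shell and the picture viewer there is one more tool, called after "Emit:" as name([rows], argument=value, ...), one row to a line, values as JSON. step_arm: Moves the arm, as the interface text tells. Its arguments: {"type":"object","properties":{"commands":{"type":"array"},"squeeze":{"type":"number"}},"required":["commands"]}

```bash
mkdir -p pics
python3 - <<'E'
from station import monitor, eyes
import cv2,numpy as np
print(monitor.get_obs())
for n in ("side","top","wrist"):
    im=eyes.get_image(n); cv2.imwrite(f"pics/{n}0.png",im[:,:,::-1]); c=eyes.camera_info(n)
    print(n,np.round(c["camera_matrix"],1).tolist(),np.round(c["extrinsics"],4).tolist())
a=cv2.imread("pics/side0.png");b=cv2.imread("pics/top0.png")
E
```

```text
{'t': 0.0, 'q': array([-1.25998067e+00,  5.33598118e-02,  1.61429509e+00, -3.00700591e-05,
        1.47603944e+00, -1.19005946e-01]), 'dq': array([ 1.81962372e-04, -1.52143204e-04, -8.87149495e-04, -1.96673227e-03,
       -4.82121465e-05,  5.29297078e-04]), 'effort': array([ 5.87070354e-04, -3.93685949e+01, -3.70175099e+01, -9.16528370e-05,
        7.11486849e-03, -7.79474021e-06]), 'tool_pos': array([ 0.2603529 , -0.56789099,  0.40346018]), 'tool_rot': array([-3.06727955e+00, -6.69535805e-01,  3.62687786e-04]), 'contact_force': array([-1.02804542, -0.59645196, -0.14325069]), 'wrist_torque': array([ 0.00709465, -0.04892549, -0.01501613]), 'grip_force': 0.0, 'opening': 0.08518557493512233}
side [[487.3, 0.0, 317.3], [0.0, 487.3, 203.9], [0.0, 0.0, 1.0]] [[0.8, -0.4091, 0.439, -0.2006], [-0.6, -0.5503, 0.5806, -0.9076], [0.0041, -0.7279, -0.6857, 1.1891], [0.0, 0.0, 0.0, 1.0]]
top [[408.5, 0.0, 312.1], [0.0, 408.5, 205.5], [0.0, 0.0, 1.0]] [[-0.0037, -0.994, 0.1089, 0.3665], [-1.0, 0.0029, -0.0072, -0.0109], [0.0068, -0.1089, -0.994, 1.3733], [0.0, 0.0, 0.0, 1.0]]
wrist [[309.7, 0.0, 318.7], [0.0, 309.7, 194.7], [0.0, 0.0, 1.0]] [[0.4162, -0.8699, -0.2649, 0.3285], [-0.9093, -0.3988, -0.1191, -0.5377], [-0.0021, 0.2904, -0.9569, 0.3732], [0.0, 0.0, 0.0, 1.0]]
```

View pics/top0.png

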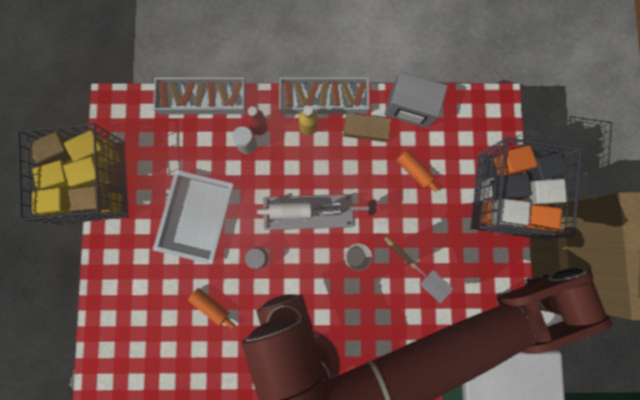

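View pics/side0.png

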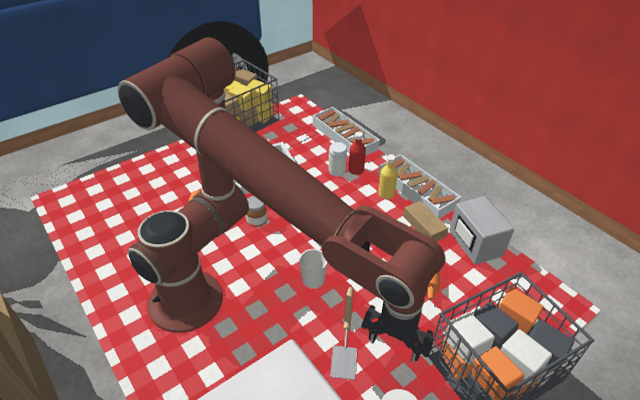

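Top view: the dispenser lies around (310,210), handle at about (372,207), nozzle to the left at about (263,211), and the tray at about (194,217). In the side view the arm hides the dispenser. I'll zoom in on the top view and compute rough positions.

```bash
cat > h.py <<'E'
import numpy as np, cv2
from station import monitor, eyes
from scipy.spatial.transform import Rotation as R
def ray(n,px,c=None):
    c=c or eyes.camera_info(n); K=np.array(c["camera_matrix"]);E=np.array(c["extrinsics"])
    v=np.array([(px[0]-K[0,2])/K[0,0],(px[1]-K[1,2])/K[1,1]])
    if n=="wrist":
        r=np.linalg.norm(v); d=np.r_[v/r*np.sin(r),np.cos(r)] if r>0 else np.array([0,0,1.])
    else: d=np.r_[v,1]; d/=np.linalg.norm(d)
    return E[:3,3],E[:3,:3]@d
def onz(n,px,z,c=None):
    o,d=ray(n,px,c); return o+d*(z-o[2])/d[2]
def tri(*rs):
    A=np.zeros((3,3));b=np.zeros(3)
    for o,d in rs:
        P=np.eye(3)-np.outer(d,d);A+=P;b+=P@o
    p=np.linalg.solve(A,b); return p,[np.linalg.norm((np.eye(3)-np.outer(d,d))@(p-o)) for o,d in rs]
def proj(n,p,c=None):
    c=c or eyes.camera_info(n); K=np.array(c["camera_matrix"]);E=np.array(c["extrinsics"])
    q=E[:3,:3].T@(np.array(p)-E[:3,3])
    if n=="wrist":
        r=np.hypot(q[0],q[1]); t=np.arctan2(r,q[2]); v=q[:2]/r*t
    else: v=q[:2]/q[2]
    return K[:2,:2]@v+K[:2,2]
def intool(p):
    "world point in tool frame (commands frame)"
    o=monitor.get_obs(); return R.from_rotvec(o["tool_rot"]).inv().apply(np.array(p)-o["tool_pos"])
def shot(n,name):
    c=eyes.camera_info(n); im=eyes.get_image(n)[:,:,::-1].copy(); cv2.imwrite(f"pics/{name}.png",im); return im,c
E
python3 - <<'E'
from h import *
a=cv2.imread("pics/top0.png")
cv2.imwrite("pics/top0c.png",cv2.resize(a[160:275,145:395],(800,368),interpolation=cv2.INTER_CUBIC))
print("handle",onz("top",(372,207),.13),"nozzle",onz("top",(262,211),.07),"tray",onz("top",(194,217),.03))
print(R.from_rotvec(monitor.get_obs()["tool_rot"]).as_matrix().round(3))
E
```

```text
handle [ 0.49744872 -0.20352687  0.13      ] nozzle [0.49193535 0.14003512 0.07      ] tray [0.4766261  0.36810956 0.03      ]
[[ 0.909  0.417 -0.   ]
 [ 0.417 -0.909  0.002]
 [ 0.    -0.002 -1.   ]]
```

View pics/top0c.png

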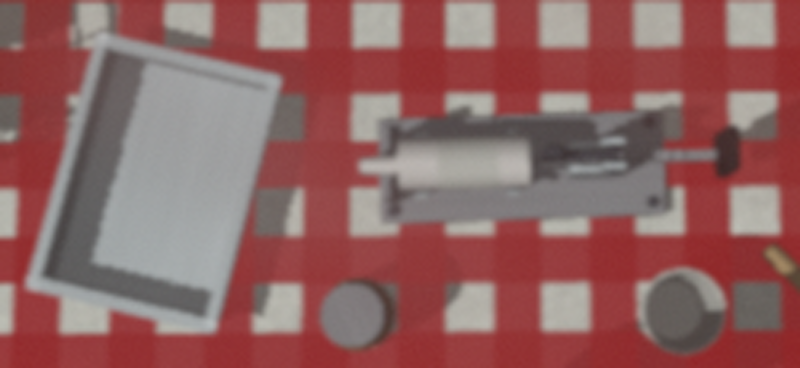

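Zoomed: handle top is near (372.5,207), nozzle tip near (257.5,212), tray rim corners are clear, and the stand lies nearly along world +y. Now I move over it for two close wrist views.

Emit:
step_arm([
  [100, [35, -34, -2], -6],
  [100, [70, -68, -4], -12],
  [100, [105, -103, -6], -18],
  [100, [140, -137, -8], -24],
  [100, [175, -171, -9], -30],
  [100, [210, -205, -10], -36],
  [100, [245, -240, -11], -42],
  [100, [280, -274, -12], -48],
  [100, [315, -308, -13], -54],
  [100, [350, -342, -14], -60],
  [100, [385, -377, -15], -65],
  [100, [419, -411, -17], -67],
])

```text
t: 1.65
tool_pos: [0.4702, -0.0182, 0.4215]
tool_rot: [-2.188, -2.255, 0.0]
contact_force: [0.9, 0.4, 0.5]
opening: 0.0855
grip_force: 0.0
```

Run:
```python
from h import *
im,c=shot("wrist","w1"); im2,_=shot("side","s1"); o=monitor.get_obs(); print(o["t"],o["tool_pos"],o["tool_rot"]); print(np.round(c["extrinsics"],3).tolist())
np.save("w1.npy",c["extrinsics"])
s=im2[100:300,180:500]
cv2.imwrite("pics/w1s1.png",np.vstack([cv2.resize(im[:,:],(800,500))[:330] if 0 else im[:,:][:400], ]))
```

```text
1.75 [ 0.47063404 -0.01663657  0.42163685] [-2.18222604e+00 -2.25875639e+00 -1.61563267e-03]
[[1.0, 0.028, 0.009, 0.469], [0.029, -0.956, -0.29, 0.055], [-0.0, 0.29, -0.957, 0.391], [0.0, 0.0, 0.0, 1.0]]
```

View pics/w1.png

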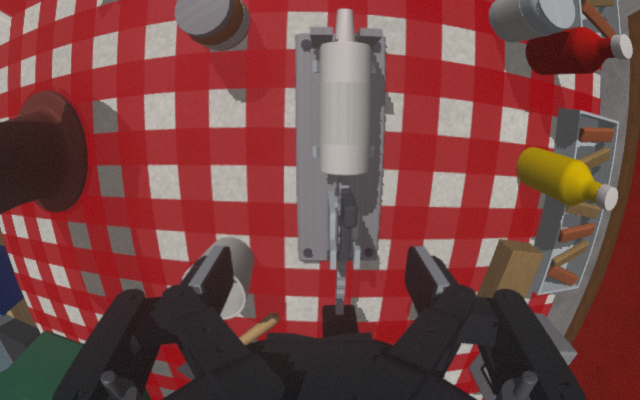

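Wrist view 1: nozzle tip (345,10), cartridge from (345,45) to (345,172), pawl near (349,205), handle (340,318). I'll take a second view further back.

Emit:
step_arm([
  [100, [-50, 0, 0], 0],
  [100, [-100, 0, 0], 0],
  [100, [-130, 0, 0], 0],
  [100, [-130, 0, 0], 0],
])

```text
t: 2.25
tool_pos: [0.4733, -0.1519, 0.4213]
tool_rot: [-2.194, -2.248, 0.001]
contact_force: [-0.6, 0.3, 0.0]
opening: 0.0855
grip_force: 0.0
```

Run:
```python
from h import *
im,c=shot("wrist","w2"); np.save("w2.npy",c["extrinsics"]); shot("top","t2")
a=cv2.imread("pics/w1.png")
A=cv2.resize(a[170:340,290:400],None,fx=3.5,fy=3.5,interpolation=cv2.INTER_CUBIC)
B=cv2.resize(im[60:230,290:400],None,fx=3.5,fy=3.5,interpolation=cv2.INTER_CUBIC)
cv2.imwrite("pics/cmp.png",np.hstack([A,B])); print(A.shape)
```

```text
(595, 385, 3)
```

View pics/cmp.png

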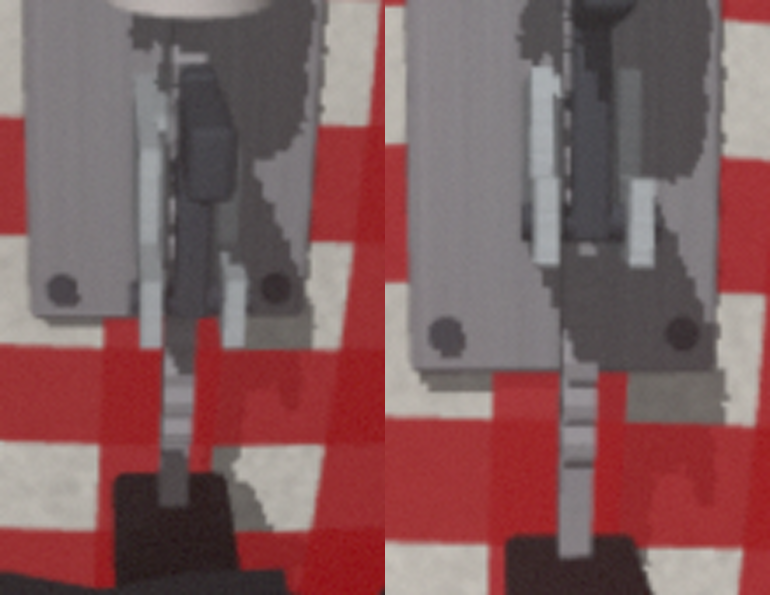

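Run:
```python
from h import *
im=cv2.imread("pics/w2.png")
A=cv2.resize(im[0:95,285:405],None,fx=5,fy=5,interpolation=cv2.INTER_CUBIC)[:,:380]
B=cv2.resize(im[200:295,285:405],None,fx=4,fy=4,interpolation=cv2.INTER_CUBIC)[:,:400]
o=np.zeros((475,800,3),np.uint8);o[:A.shape[0],:380]=A;o[:B.shape[0],390:790]=B
cv2.imwrite("pics/cmp2.png",o)
```

```text
(no output)
```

View pics/cmp2.png

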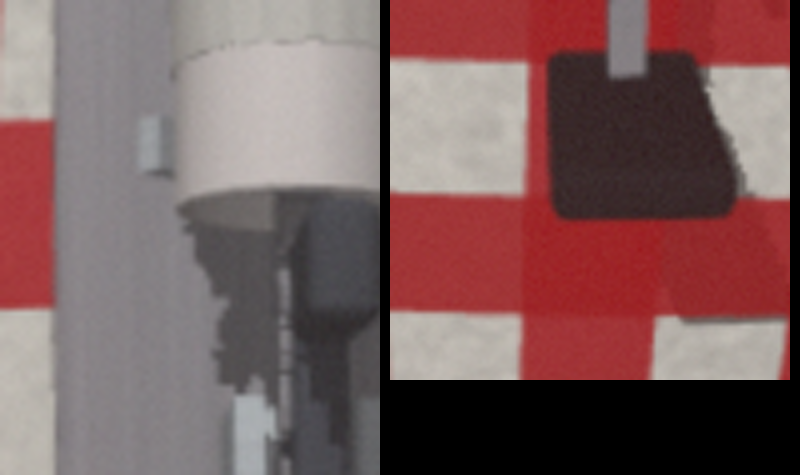

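Run:
```python
from h import *
K=eyes.camera_info("wrist")["camera_matrix"]
c1=dict(camera_matrix=K,extrinsics=np.load("w1.npy"));c2=dict(camera_matrix=K,extrinsics=np.load("w2.npy"))
tab=tri(ray("wrist",(350.9,217.1),c1),ray("wrist",(353,50),c2)); print("tab",tab)
h=tri(ray("wrist",(348.7,248.8),c2),ray("top",(372.5,206.9))); print("handle",h)
print("handle z.135",onz("wrist",(348.7,248.8),.135,c2),onz("top",(372.5,206.9),.135))
print("tab z.151",onz("wrist",(350.9,217.1),.151,c1),onz("wrist",(353,50),.151,c2))
# cartridge: tube outline edges in w1 by white mask
a=cv2.imread("pics/w1.png"); 
for r in (60,90,120,150):
    g=a[r,300:392].astype(int); m=(g.min(1)>135); x=np.flatnonzero(m)+300; print(r,x.min() if len(x) else 0,x.max() if len(x) else 0)
n=tri(ray("wrist",(345,10),c1),ray("top",(257.5,211.9))); print("nozzle tip",n)
for p in ((103,37),(280,75),(212,328),(30,285)):
    print("tray",onz("top",(145+p[0]/3.2,160+p[1]/3.2),.045).round(4))
ax=[onz("wrist",(345,y),.07,c1).round(4) for y in (30,172)]; print(ax)
print(monitor.get_obs()["tool_pos"], intool(tab[0]), intool(h[0]))
```

```text
tab (array([ 0.49741916, -0.03573051,  0.15238005]), [np.float64(0.0005503284394483926), np.float64(0.0005503284394483319)])
handle (array([ 0.49893676, -0.20277956,  0.14423068]), [np.float64(0.0026738375058641805), np.float64(0.002673837505864219)])
handle z.135 [ 0.50272934 -0.20746575  0.135     ] [ 0.4972245  -0.20428563  0.135     ]
tab z.151 [ 0.49814278 -0.03626064  0.151     ] [ 0.49700911 -0.03551308  0.151     ]
60 314 363
90 321 361
120 322 391
150 312 360
nozzle tip (array([0.49021447, 0.15365554, 0.0775531 ]), [np.float64(0.0018414670274198347), np.float64(0.0018414670274198494)])
tray [0.6257 0.4233 0.045 ]
tray [0.5856 0.2407 0.045 ]
tray [0.3284 0.3044 0.045 ]
tray [0.3721 0.4885 0.045 ]
[array([0.4931, 0.1339, 0.07  ]), array([ 0.4987, -0.0161,  0.07  ])]
[ 0.47347564 -0.15003722  0.42134056] [0.11342256 0.02723453 0.2690217 ] [-0.05361127  0.024194    0.27705665]
```

Tab measured at height 0.152 (expected 0.151), with tab–handle distance 171 mm (170) and handle–nozzle tip 360 mm (361), all consistent. Next: go to the tab and grip it.

Emit:
step_arm([
  [60, [50, 12, 0], 0],
  [60, [90, 24, 20], 0],
  [60, [113, 27, 50], 0],
  [60, [113, 27, 90], 0],
  [60, [113, 27, 120], 0],
  [60, [113, 27, 128], 0],
  [60, [113, 27, 128], 0],
  [0, [113, 27, 128], 0],
  [0, [113, 27, 128], 0],
  [0, [113, 27, 128], 0],
  [0, [113, 27, 128], 0],
  [0, [113, 27, 128], 0],
], squeeze=25)

```text
t: 3.85
tool_pos: [0.4973, -0.0361, 0.2948]
tool_rot: [-2.189, -2.252, 0.002]
contact_force: [-5.0, 1.6, 4.6]
opening: 0.0114
grip_force: 31.2
```

Emit:
step_arm([
  [0, [-4, 0, -6], 0],
  [0, [-8, 0, -11], 0],
  [0, [-13, 0, -16], 0],
  [0, [-18, 0, -21], 0],
  [0, [-24, 0, -25], 0],
  [0, [-30, 0, -28], 0],
  [0, [-36, 0, -31], 0],
  [0, [-36, 0, -31], 0],
  [0, [-36, 0, -31], 0],
])

```text
t: 4.97
tool_pos: [0.4983, -0.0726, 0.3247]
tool_rot: [2.19, 2.252, -0.003]
contact_force: [-5.9, -0.1, -3.5]
opening: 0.0114
grip_force: 27.4
```

Emit:
step_arm([
  [60, [0, 0, 0], 0],
  [60, [0, 0, 0], 0],
  [80, [0, 0, -40], 0],
  [80, [0, 0, -80], 0],
  [100, [-50, 0, -100], 10],
  [100, [-80, 0, -100], 20],
  [100, [-110, 0, -100], 30],
  [100, [-133, 0, -100], 40],
  [100, [-133, 0, -100], 50],
  [100, [-133, 0, -100], 60],
  [100, [-133, 0, -100], 70],
  [100, [-133, 0, -100], 80],
])

```text
t: 6.48
tool_pos: [0.5027, -0.2053, 0.426]
tool_rot: [3.124, 0.309, 0.004]
contact_force: [0.1, -0.3, -0.0]
opening: 0.0859
grip_force: 0.0
```

Emit:
step_arm([
  [100, [0, 0, 0], 10],
  [100, [0, 0, 0], 10],
])

```text
t: 6.72
tool_pos: [0.5026, -0.2052, 0.4258]
tool_rot: [3.14, 0.048, 0.003]
contact_force: [-0.4, 0.0, -1.2]
opening: 0.0856
grip_force: 0.0
```

Run:
```python
from h import *
im,c=shot("wrist","w3"); np.save("w3.npy",c["extrinsics"]); s,_=shot("side","s3"); o=monitor.get_obs();print(o["tool_pos"],o["tool_rot"],o["q"])
print(proj("wrist",(.5005,-.206,.135),c),proj("side",(.4974,-.05,.16)))
u,v=proj("side",(.4974,-.05,.16)).astype(int)
S=cv2.resize(s[max(v-60,0):v+60,max(u-70,0):u+70],(400,343),interpolation=cv2.INTER_CUBIC)
W=cv2.resize(im[:,80:560],(400,333))
cv2.imwrite("pics/c3.png",np.hstack([W[:333],S[:333]]))
```

```text
[ 0.50253204 -0.20516196  0.42543692] [3.14023948e+00 4.88497542e-02 2.28182636e-03] [-5.24715051e-01 -1.56605115e-01  1.78002059e+00 -8.66125587e-05
  1.51643086e+00  1.01497630e+00]
[318.42040749 193.13864911] [330.09977249 201.24862362]
```

View pics/c3.png

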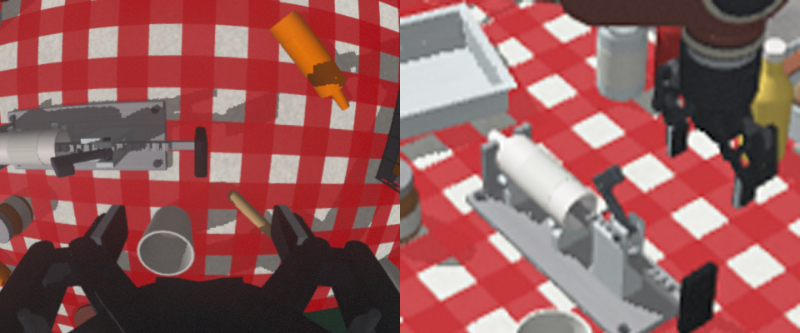

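Side view: the pawl is up and the handle free. Wrist view: handle at about (321,183) original pixels, within about 3 mm of the prediction. Gripping the handle now.

Emit:
step_arm([
  [80, [-2, 3, 50], 0],
  [80, [-2, 3, 100], 0],
  [80, [-2, 3, 140], 0],
  [80, [-2, 3, 155], 0],
  [80, [-2, 3, 155], 0],
  [0, [-2, 3, 155], 0],
  [0, [-2, 3, 155], 0],
  [0, [-2, 3, 155], 0],
  [0, [-2, 3, 155], 0],
  [0, [-2, 3, 155], 0],
  [0, [-2, 3, 155], 0],
], squeeze=40)

```text
t: 8.2
tool_pos: [0.5008, -0.2083, 0.271]
tool_rot: [3.141, 0.045, 0.003]
contact_force: [-1.4, 1.5, 5.5]
opening: 0.0135
grip_force: 42.8
```

Emit:
step_arm([
  [0, [0, 12, 0], 0],
  [0, [0, 26, 0], 0],
  [0, [0, 40, 0], 0],
  [0, [0, 54, 0], 0],
  [0, [0, 68, 0], 0],
  [0, [0, 80, 0], 0],
  [0, [0, 87, 0], 0],
  [0, [0, 91, 0], 0],
  [0, [0, 91, 0], 0],
  [0, [0, 91, 0], 0],
])

```text
t: 9.45
tool_pos: [0.5037, -0.2965, 0.2709]
tool_rot: [-3.133, -0.046, -0.0]
contact_force: [-3.2, 17.9, 12.3]
opening: 0.0135
grip_force: 43.7
```

Rod moved 88 mm and the force shows it against the stop. Release, rise, and turn towards the cartridge.

Emit:
step_arm([
  [0, [0, -2, 0], 0],
  [60, [0, -2, 0], 0],
  [60, [0, -2, 0], 0],
  [90, [0, -2, -40], 0],
  [100, [0, -2, -90], 0],
  [100, [0, -30, -140], -10],
  [100, [0, -80, -150], -20],
  [100, [0, -130, -150], -30],
  [100, [0, -180, -150], -40],
  [100, [0, -230, -150], -50],
  [100, [1, -280, -150], -60],
  [100, [1, -310, -150], -70],
])

```text
t: 10.95
tool_pos: [0.4949, 0.0125, 0.4194]
tool_rot: [-2.541, -1.847, 0.0]
contact_force: [0.6, -0.9, -0.2]
opening: 0.0857
grip_force: 0.0
```

Emit:
step_arm([
  [100, [0, 0, 0], -10],
  [100, [0, 0, 0], -20],
  [100, [0, 0, 0], -20],
])

```text
t: 11.32
tool_pos: [0.4952, 0.0106, 0.4193]
tool_rot: [-2.192, -2.25, 0.001]
contact_force: [-0.4, 0.4, 1.1]
opening: 0.0853
grip_force: 0.0
```

Run:
```python
from h import *
im,c=shot("wrist","w4"); np.save("w4.npy",c["extrinsics"]); s,_=shot("side","s4"); t,_=shot("top","t4"); o=monitor.get_obs();print(o["tool_pos"],o["tool_rot"],o["q"],o["t"])
print(proj("wrist",(.4955,.0495,.07),c), intool((.4955,.0495,.07)))
u,v=proj("side",(.4974,-.05,.16)).astype(int)
S=cv2.resize(s[max(v-60,0):v+60,max(u-70,0):u+70],(400,343),interpolation=cv2.INTER_CUBIC)
W=cv2.resize(im[:,80:560],(400,333))
cv2.imwrite("pics/c4.png",np.hstack([W[:333],S[:333]]))
```

```text
[0.49522184 0.0105309  0.41947973] [-2.19254329e+00 -2.24964752e+00  4.43818387e-04] [-1.29083023e-01 -2.73592257e-01  1.88925903e+00 -8.82374895e-05
  1.52627931e+00 -1.54787605e-01] 11.475
[319.50818059 136.90900144] [0.03896046 0.00140658 0.34947797]
```

View pics/c4.png

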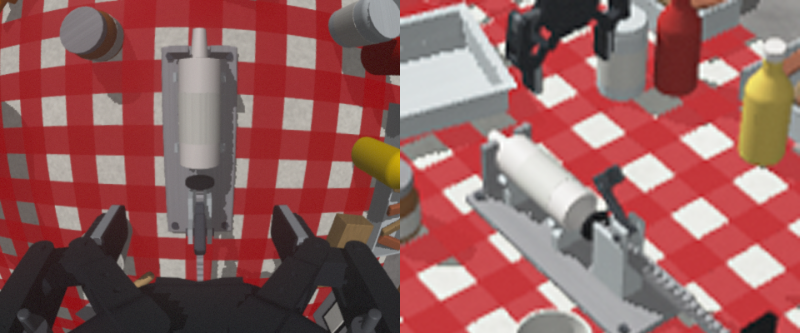

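The rod is back and the plunger is out behind the tube. The cartridge centre in the wrist view, about (320,137), matches the prediction (319.5,136.9). Grasping it.

Emit:
step_arm([
  [100, [39, 1, 50], 0],
  [100, [39, 1, 100], 0],
  [100, [39, 1, 150], 0],
  [100, [39, 1, 185], 0],
  [100, [39, 1, 197], 0],
  [100, [39, 1, 197], 0],
  [40, [39, 1, 197], 0],
  [40, [39, 1, 197], 0],
  [40, [39, 1, 197], 0],
  [40, [39, 1, 197], 0],
  [40, [39, 1, 197], 0],
  [40, [39, 1, 197], 0],
], squeeze=30)

```text
t: 12.98
tool_pos: [0.495, 0.0498, 0.2245]
tool_rot: [-2.189, -2.252, 0.002]
contact_force: [-7.6, -1.1, 8.0]
opening: 0.0523
grip_force: 29.9
```

Emit:
step_arm([
  [40, [0, 0, -10], 0],
  [40, [0, 0, -25], 0],
  [40, [0, 0, -45], 0],
  [40, [0, 0, -65], 0],
  [40, [0, 0, -85], 0],
  [40, [0, 0, -105], 0],
  [40, [0, 0, -120], 0],
  [40, [0, 0, -130], 0],
  [40, [0, 0, -130], 0],
])

```text
t: 14.1
tool_pos: [0.4953, 0.0498, 0.3537]
tool_rot: [2.189, 2.252, 0.002]
contact_force: [-1.0, 0.4, -1.1]
opening: 0.052
grip_force: 31.6
```

Run:
```python
from h import *
im,c=shot("wrist","w5"); s,_=shot("side","s5"); t,_=shot("top","t5"); o=monitor.get_obs();print(o["tool_pos"],o["tool_rot"],o["opening"],o["grip_force"],o["t"],o["contact_force"])
p=[(.6257,.4233,.045),(.5856,.2407,.045),(.3284,.3044,.045),(.3721,.4885,.045)]
for q in p: print(proj("side",q).round(1))
u,v=260,150
S=s[60:260,100:400]
cv2.imwrite("pics/c5.png",np.hstack([cv2.resize(S,(495,330),interpolation=cv2.INTER_CUBIC),cv2.resize(im[:,140:500],(297,330))]))
```

```text
[0.49483586 0.04982363 0.35174758] [-2.18881016e+00 -2.25182261e+00  1.74550148e-03] 0.0519326171577325 31.550491265952587 14.25 [ 0.41247712 -0.54344055 -1.1749807 ]
[281.2 143.6]
[299.8 171.2]
[229.9 189.6]
[215.9 159.1]
```

View pics/c5.png

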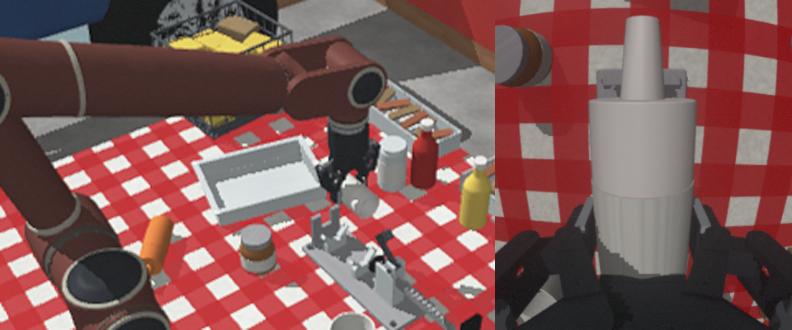

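The cartridge hangs level in the grip, and the tray rim in the side view agrees with my estimate. Carry it over the tray and turn the nozzle towards the robot along the tray's long axis.

Emit:
step_arm([
  [40, [20, 0, -5], -6],
  [40, [50, 1, -5], -13],
  [40, [85, 2, -5], -20],
  [40, [120, 2, -5], -28],
  [40, [155, 3, -5], -36],
  [40, [190, 4, -5], -44],
  [40, [225, 4, -5], -52],
  [40, [260, 5, -5], -60],
  [40, [285, 6, -5], -67],
  [40, [302, 6, -5], -72],
  [40, [310, 6, -5], -74],
  [40, [310, 6, -5], -74],
])

```text
t: 15.75
tool_pos: [0.4922, 0.3599, 0.3569]
tool_rot: [-0.393, -3.116, 0.001]
contact_force: [0.4, -1.0, -0.9]
opening: 0.0519
grip_force: 31.6
```

Run:
```python
from h import *
im,c=shot("wrist","w6"); s,_=shot("side","s6"); t,_=shot("top","t6"); o=monitor.get_obs();print(o["tool_pos"],o["tool_rot"],o["opening"],o["grip_force"],o["q"],o["t"])
C=np.array([.478,.364,.045]);a=np.radians(-14.1);ux=np.array([np.cos(a),np.sin(a),0]);uy=np.array([-np.sin(a),np.cos(a),0])
for i,j in ((1,1),(1,-1),(-1,-1),(-1,1)): 
    p=C+i*.135*ux+j*.102*uy
    q=proj("side",p); cv2.circle(s,tuple(q.astype(int)),1,(0,255,0),-1)
    q=proj("wrist",p,c); cv2.circle(im,tuple(q.astype(int)),3,(0,255,0),-1)
S=s[80:220,170:370]
cv2.imwrite("pics/c6.png",np.hstack([cv2.resize(S,(400,280),interpolation=cv2.INTER_CUBIC),cv2.resize(im,(400,250))if 0 else cv2.copyMakeBorder(cv2.resize(im,(400,250)),0,30,0,0,0)]))
```

```text
[0.49239382 0.35926022 0.35749639] [-3.95008332e-01 -3.11645487e+00  7.02380574e-04] 0.05215266974117087 31.59741036593914 [ 5.08334546e-01  4.94280484e-02  1.69612164e+00 -2.42973291e-04
  1.39647228e+00 -8.10265657e-01] 15.9
```

View pics/c6.png

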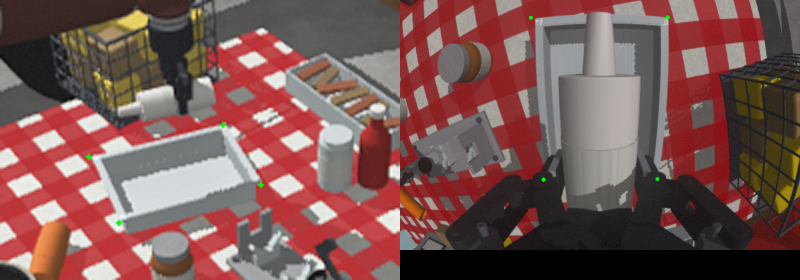

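Projected rim corners fall on the seen rim to within a few mm, so the placement is good. Lowering gently.

Emit:
step_arm([
  [40, [0, 0, 30], 0],
  [40, [0, 0, 65], 0],
  [40, [0, 0, 100], 0],
  [40, [0, 0, 130], 0],
  [40, [0, 0, 150], 0],
  [40, [0, 0, 160], 0],
  [40, [0, 0, 166], 0],
  [40, [0, 0, 168], 0],
  [40, [0, 0, 170], 0],
  [40, [0, 0, 170], 0],
])

```text
t: 17.15
tool_pos: [0.4924, 0.36, 0.1882]
tool_rot: [0.393, 3.116, 0.001]
contact_force: [-0.3, -0.1, -0.3]
opening: 0.0519
grip_force: 31.6
```

Emit:
step_arm([
  [40, [0, 0, 1], 0],
  [40, [0, 0, 2], 0],
  [40, [0, 0, 3], 0],
  [40, [0, 0, 3], 0],
  [40, [0, 0, 3], 0],
])

```text
t: 17.77
tool_pos: [0.4923, 0.3599, 0.1847]
tool_rot: [-0.393, -3.117, 0.0]
contact_force: [-0.7, -0.2, -1.6]
opening: 0.052
grip_force: 31.6
```

Emit:
step_arm([
  [40, [0, 0, 1], 0],
  [40, [0, 0, 2], 0],
  [40, [0, 0, 2], 0],
  [40, [0, 0, 2], 0],
])

```text
t: 18.27
tool_pos: [0.4926, 0.36, 0.1841]
tool_rot: [-0.393, -3.117, 0.0]
contact_force: [-3.2, -2.5, 6.4]
opening: 0.052
grip_force: 32.3
```

Contact with the floor (+6 N). Release slowly and rise.

Emit:
step_arm([
  [64, [0, 0, 0], 0],
  [70, [0, 0, 0], 0],
  [80, [0, 0, 0], 0],
  [95, [0, 0, 0], 0],
  [95, [0, 0, 0], 0],
  [95, [0, 0, 0], 0],
  [95, [0, 0, -15], 0],
  [95, [0, 0, -40], 0],
  [95, [0, 0, -80], 0],
  [95, [0, 0, -130], 0],
  [95, [0, 0, -180], 0],
  [95, [0, 0, -180], 0],
])

```text
t: 19.77
tool_pos: [0.4934, 0.3605, 0.3707]
tool_rot: [0.392, 3.107, 0.012]
contact_force: [-0.2, 0.7, 0.1]
opening: 0.0812
grip_force: 0.0
```

Run:
```python
from h import *
im,c=shot("wrist","w7"); s,_=shot("side","s7"); o=monitor.get_obs();print(o["tool_pos"],o["opening"],o["contact_force"],o["t"])
print(proj("wrist",(.4925,.36,.03),c))
S=s[80:280,170:390]
cv2.imwrite("pics/c7.png",np.hstack([cv2.resize(S,(400,364),interpolation=cv2.INTER_CUBIC),cv2.copyMakeBorder(cv2.resize(im,(400,250)),0,114,0,0,0)]))
```

```text
[0.49227469 0.35987253 0.36430348] 0.08085240960241566 [-0.15898553  0.03260742 -0.93499729] 19.875
[315.44891843 171.5334008 ]
```

View pics/c7.png

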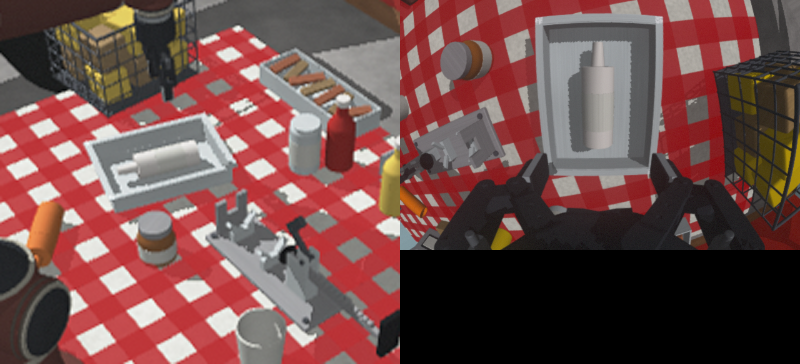

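The cartridge lies on its side well inside the tray, the pawl is up, the rod is back, and the gripper is clear.

```bash
python3 -c "
from station import finish_job; print(finish_job())"
```

```text
the job is handed in; nothing more can be done
None
```

The pawl is lifted and left up, the rod is drawn back to its stop (88 mm measured), and the cartridge lies on its side inside the foil tray; I handed the job in at about 20 s, and no verdict came back.

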